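# Clamp the long stirrer spindle in the holding fixture

### The arm

A 7-joint arm with a two-finger parallel gripper is mounted at the origin on a cart in front of the work surface, level with it; the furniture and walls round the work are solid. World frame = base frame: x ahead of the robot, y to its left, z up, the work surface at z = 0. Lengths are in mm, angles in rad, forces in N, time in s.
With the tool pointing down it reaches from about 425 to 825 mm from the base axis. Payload 3.6 kg.
Tool frame: the origin (TCP) lies at the very end of the fingers, on their centre line; the grasp point (between the pads) lies 19 mm behind it (robot.pinch_z is the z of the grasp point in the tool frame, in mm); z points along the fingers, x is the direction in which the jaws open and shut, and the axes are right-handed (so a half turn about z gives the same grasp; the last joint's range is limited). The gripper opens to 93 mm and grips with 3 to 60 N. Pads are 15 mm wide; open, the fingers measure 128 mm over their backs; the gripper's body (75 mm by 188 mm) begins 65 mm behind the grasp point.
Start: joints at [1.282, 0.615, -0.013, 1.423, 0.008, 1.103, -0.04], TCP at [168.246, -627.818, 218.64] pointing down, gripper open.
Joint ranges: [-3.12, 3.12], [-0.3, 2.06], [-1.34, 1.32], [0.26, 2.42], [-1.36, 4.5], [0.01, 1.98], [-2.84, 2.84]. Speed limits (rad/s): [2.79, 2.79, 3.14, 3.14, 3.14, 3.14, 3.14].

### API

Orientations are given as a unit quaternion [x, y, z, w].
In Python, from plant import robot, cams, nets gives the robot as it stands.
- The arm moves only by the shell command python3 -m crank 'ROWS' [FORCE]. ROWS is JSON, a list that holds one entry, the list of rows, each a list of 7 numbers: the shift along the world's x, y, z in m, then the turn, a rotation vector about the world's x, y, z in rad, then the gripper's target within -1 to 1 (fully open at 1, half-way at 0, shut at -1). A call has 1 to 12 rows; each row shifts and turns the commanded pose from where the row before left it; what a row does not reach is not made up. A row lasts 1/12 s, in which the tool goes at most 41.7 mm and 7.16 degrees, less where a joint would pass 70% of its speed; a pose out of reach is approached as far as the arm can. A call is refused whole if a number of a shift passes 0.0417 or a number of a turn 0.125, either way. A call with a gripper value outside its range is refused whole. The fingers move at their own pace and stop on an object; FORCE is the grip in N (left out, the last holds). Time passes only in rows, so rows that do not move let the fingers close. It gives the time, the measured TCP pose, the force and the opening at its end, in the units of the state.
- robot.observe(): the state, without advancing time (a new reading comes with each control period).
- cams.grab_frame(name): name is "scene" or "top" or "wrist"; returns (picture, depth): 400x640x3 uint8, red, green, blue; 400x640 float32, mm along the optical axis (not along the pixel's ray), 0 where there is no reading.
- cams.get_calibration(name): a dict with "fx", "fy", "cx", "cy" (pixels), "rvec" (rotation vector, rad) and "tvec" (3), from world to camera coordinates, as OpenCV has them; the wrist camera has in their place "T_tool_cam" (4x4, takes a point from camera to tool coordinates, whose origin is the TCP and whose axes are the tool frame's). Camera axes: x right, y down, z forward; pixel columns grow to the right and rows downward; lengths in mm; the calibration is good to about 2 mm. A picture is of the moment at which its call begins: read the wrist's pose just before it. get_calibration takes no time and is no camera call.
- robot.finish_job(): hands the job in, once; it reports no verdict.
Trained networks look in the newest picture that a camera, given by its name, has taken for a name from the list of things; names that differ only in an ending like _2 or _b are one class to them, and where a whole thing is asked for, a point or a joint stands for the part that bears it (a point fixed in the world has none). Each returns a list of dicts, best first, with "conf" (0 to 1); they miss things now and then, are a little off and sometimes report something else, mostly with a low value. They report only what shows in the picture. A call takes as long as a camera call.
- nets.spot_in(camera, label): "xyz" ([x, y, z] in mm, in world coordinates, good to about 4 mm: the middle of the surface that is visible of it).
The state is a dict: "t": time; "joint_positions": joint angles; "qvel": joint speeds; "effort": joint torques, N m; "tool_pos": TCP position; "tcp_rot": TCP orientation; "ft_force": force on the tool from outside, world axes, zero at the start; "ft_torque": the same for the moment, N m; "width": finger opening in mm.
Only numpy, scipy, OpenCV 4.12 (cv2) and the standard library are available. Lean on these libraries where they do the work, as an engineer would, in place of code of your own. Each camera call takes 0.05 s, during which the arm holds its last target. There are 200 camera calls.

### The job

Lay the long stirrer spindle in the grooves of the holding fixture, slide it under the bridge until its end meets the end stop, and let go. Then tighten the knurled thumbscrew clockwise until its pad has seated on the spindle and the resistance has clearly risen, and stop there: firmly clamped, but not overtightened. Leave the other things where they are.

Things in the scene. Friction and masses are not known exactly. Their poses are not given: they have to be found in the camera images.
- fixture: aluminium holding fixture fixed on a dark steel base plate, 70 x 236 x 6 mm, fixed to the worktop. Origin: centre of the plate's underside; y along the fixture from the grooved rest to the channel block and its end stop, x across, z up. Between rest and block (y -98 to 37 mm) there is only the plate, top at z = 6 mm: room for fingers to hold the spindle, which lies 18 mm above it
- channel_stop (a point): point on the groove floor at the face of the end stop (a wall across the groove, top 48 mm above the worktop), on the groove's centre line; at (0, 107, 24) mm in the fixture's frame
- channel_mouth (a point): groove floor, middle of the part of the channel block that is open from above; (0, 53, 24) mm in the fixture's frame. Groove along y: 14 mm wide between upright walls 7 mm high, above them a flared mouth widening to about 26 mm at 13 mm above the floor. Open from y = 37 to 69 mm; lowered with its leading end at about y = 62, the spindle clears the bridge and slides 45 mm to the stop
- rest_groove (a point): groove floor, middle of the rest; (0, -105, 24) mm in the fixture's frame. The rest reaches from y = -113 to -98 mm and has the same groove and mouth at the same height
- screw_head (a point): centre of the thumbscrew's head: plain steel knurled cylinder, 32 mm diameter, 20 mm high, axis vertical, 71 mm above the worktop (underside 61, rim 81), at (0, 84) mm in the fixture. It keeps its height. It stands on the bridge (y = 69 to 99 mm, 44 mm wide, top 59, underside 48 mm above the worktop) that spans the 14 mm groove; free all round for a grip across it from above
- thumbscrew (a joint): thumbscrew angle, rad; grows turning clockwise seen from above and lowers the plunger 3 mm per rad. Starts at 0 to 0.6, ends at 7. Turns against an even friction of about 0.17 N m and stays where left, also under load. The pad meets the spindle somewhere from 1.5 to 3.2 rad (differs each time); from there the torque climbs by about 0.15 N m per rad, the pad's force by about 50 N per rad (spring pad)
- plunger: steel plunger in the bridge with a sprung 12 mm pad at its foot. Origin on the screw's axis, 53 mm above the worktop at screw angle 0; the pad's underside is 10 to 15 mm below it (differs each time, not told). Firm is above 8 N on the spindle (0.2 rad past touch), overtightened above 40 N (0.8 rad past touch); about 0.45 rad past touch is right
- spindle: the long stirrer spindle, the longer of two thin bright shafts: 260 mm long, 10 mm thick, about 0.14 kg, lying on the worktop on the robot's side of the fixture. Origin at the centre of one end, z along the shaft to the other end. The origin's end lies to the left (+y) at the start, as does the fixture's stop, and goes in first
- spindle_mid (a point): middle of the spindle on its axis, 130 mm from either end, its centre of mass. With the spindle home against the stop this point is at (0, -23, 29) mm in the fixture's frame
- spindle_short: the short stirrer spindle, 220 mm long, 10 mm thick, a bystander lying further right. Origin at the centre of one end, z along the shaft
- basket_a: wire mesh basket, 26 mm wide, 46 mm high, a bystander. Origin at the centre of its underside, z up
- basket_b: wire mesh basket like the other, a bystander. Origin at the centre of its underside, z up
- vial: brown glass vial with screw cap, 23 mm wide, 48 mm high, a bystander. Origin at the centre of its underside, z up
- filter: round white filter disc, 27 mm wide, 16 mm high, a bystander. Origin at the centre of its underside, z up
- weight: steel calibration weight with a knob, 24 mm wide, 30 mm high, a bystander. Origin at the centre of its underside, z up
- dish: flat round glass dish, 65 mm wide, 13 mm high, a bystander. Origin at the centre of its underside, z up

How it is judged (in metres and radians):
On the way, in this order (a step that is already met when the one before it is completed fails the run):
1. the long spindle lies in both grooves with its end against the end stop, let go (y of spindle_mid in the frame of fixture between -0.028 and -0.019 m and x of spindle_mid in the frame of fixture between -0.005 and 0.005 m and z of spindle_mid in the frame of fixture between 0.024 and 0.033 m and angle between the z axis of spindle and the y axis of fixture, either way round below 0.06 rad and contact force between the fingers and spindle below 0.1 N), for 0.2 s.
2. the pad has seated firmly on the spindle (y of spindle_mid in the frame of fixture between -0.028 and -0.019 m and x of spindle_mid in the frame of fixture between -0.005 and 0.005 m and z of spindle_mid in the frame of fixture between 0.024 and 0.033 m and angle between the z axis of spindle and the y axis of fixture, either way round below 0.06 rad and contact force between plunger and spindle above 8 N), for 0.2 s.
At the end, for the whole second after the job is handed in: the long spindle lies in the grooves, along the fixture, its leading end within 5 mm of the end stop (middle within 5 mm of the groove's centre line), at rest, and the thumbscrew's pad presses on it with 8 to 40 N after the thumbscrew has been let go (all of step 2 and contact force between plunger and spindle below 40 N and linear speed of spindle below 0.01 m/s and velocity of joint thumbscrew below 0.05 rad/s); the robot touches nothing.
It fails at once if the thumbscrew is overtightened: the pad presses on the spindle with more than 40 N (contact force between plunger and spindle above 40 N).
It fails at once if a bystander is pushed more than 30 mm from its place (distance of any of spindle_short, basket_a, basket_b, vial, filter, weight, dish from where it was at the start of the episode above 0.03 m).
It also fails if it takes over 72 s, if anything falls off the work surface, if the arm or the gripper's body presses on something with over 40 N, if the wrist force passes 120 N, or if a joint passes its speed limit or range.

## Working session

There is one attempt and no reset: what is moved stays moved. The work goes in short steps, Python scripts to look and compute and a shell command to move; the robot and the scene stay as the last step left them, time stands still between calls to the robot, and variables do not carry over. Pictures are saved under pics/ and viewed, about 8 in all and at most 12, crops included, and the job is handed in when it is done.

```bash
mkdir -p pics; ls
python3 - <<'E'
from plant import robot,cams,nets
import cv2
print(robot.observe())
for c in ["top","scene"]:
    p,d=cams.grab_frame(c); cv2.imwrite(f"pics/{c}0.png",p[:,:,::-1])
    print(c,cams.get_calibration(c))
    for l in ["fixture","spindle","screw_head","spindle_short","basket_a","vial","filter","weight","dish"]:
        print(l,[(round(q['conf'],2),[round(v) for v in q['xyz']]) for q in nets.spot_in(c,l)][:3])
E
```

```text
pics
{'t': 0.0, 'joint_positions': array([ 1.28249908,  0.61592929, -0.01260355,  1.42489306,  0.00809465,
        1.1034073 , -0.04043763]), 'qvel': array([ 0.00104527,  0.00088112, -0.00045693,  0.000205  ,  0.00220469,
        0.00074225, -0.0008861 ]), 'effort': array([-7.17693420e-04, -4.58948350e+01,  2.09101522e-01, -1.65751022e+01,
       -6.10270654e-02,  2.03117175e-02,  2.11350521e-04]), 'tool_pos': array([ 168.02787626, -627.08170866,  217.47662175]), 'tcp_rot': array([ 7.93356884e-01, -6.08755437e-01, -1.03834620e-03, -7.71250647e-04]), 'ft_force': array([0.66302924, 1.17869297, 0.09833376]), 'ft_torque': array([-0.03683359, -0.03943214,  0.00273838]), 'width': 92.92171705035732}
top {'fx': 422.66200267690476, 'fy': 422.66200267690476, 'cx': 315.0818503798575, 'cy': 205.2526046618798, 'rvec': array([ 2.18187911, -2.14921915,  0.08488932]), 'tvec': array([  26.00021936,  584.68294358, 1010.22453435])}
fixture [(0.75, [624, -19, 3])]
spindle [(0.84, [482, 55, 7])]
screw_head [(0.47, [601, 65, 84])]
spindle_short [(0.83, [384, -296, 10])]
basket_a [(0.61, [515, 272, 34]), (0.55, [578, 336, 34])]
vial [(0.42, [630, -254, 36]), (0.26, [618, -18, 4])]
filter []
weight [(0.43, [713, 256, 19])]
dish [(0.89, [423, 333, 4])]
scene {'fx': 398.83431913205635, 'fy': 398.83431913205635, 'cx': 324.3072933467653, 'cy': 199.5822858505784, 'rvec': array([ 1.89209715,  1.58564287, -0.6506299 ]), 'tvec': array([-144.83996477, -369.09361995, 1369.95585271])}
fixture [(0.81, [627, 7, 4])]
spindle [(0.79, [485, 54, 8])]
screw_head [(0.67, [607, 63, 81]), (0.33, [394, -290, 8])]
spindle_short [(0.62, [394, -291, 8])]
basket_a [(0.58, [516, 280, 33]), (0.53, [592, 338, 32])]
vial [(0.53, [638, -258, 30])]
filter [(0.5, [579, -277, 11]), (0.22, [622, 6, 6])]
weight [(0.68, [725, 253, 19])]
dish [(0.83, [421, 334, 8]), (0.64, [590, 338, 34])]
```

View pics/top0.png

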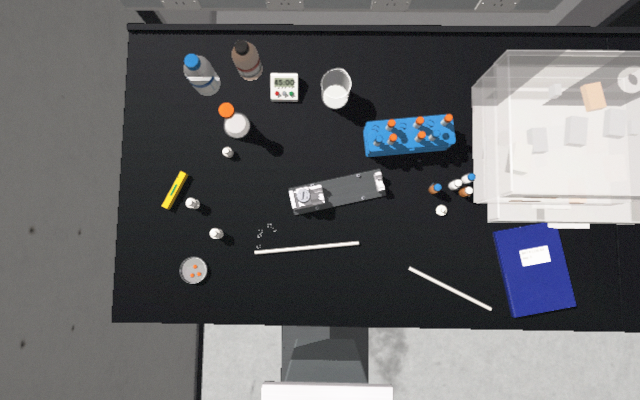

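View pics/scene0.png

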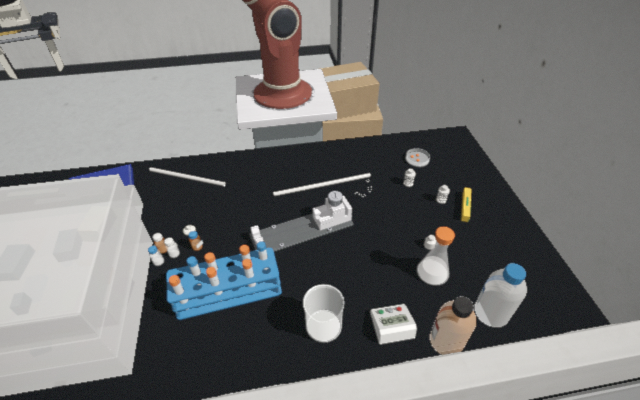

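The top view shows the long spindle from px (256,252) to (358,243), the fixture from (290,200) at the screw block to (385,183) at the rest, and the short spindle at lower right. The scene view agrees. Next I'll compute the two axes.

```bash
cat > h.py <<'E'
import numpy as np, cv2
from scipy.spatial.transform import Rotation as R
from plant import robot,cams,nets
def campose(c):  # cam->world R,t ; take BEFORE the grab for wrist
    k=cams.get_calibration(c)
    if c=="wrist":
        s=robot.observe(); T=np.array(k["T_tool_cam"]); Rt=R.from_quat(s["tcp_rot"]).as_matrix()
        return k,Rt@T[:3,:3],Rt@T[:3,3]+s["tool_pos"]
    M=R.from_rotvec(k["rvec"]).as_matrix(); return k,M.T,-M.T@k["tvec"]
def cloud(c):
    k,Rw,t=campose(c); p,d=cams.grab_frame(c)
    v,u=np.mgrid[:400,:640]
    P=np.stack([(u-k["cx"])/k["fx"]*d,(v-k["cy"])/k["fy"]*d,d],-1)@Rw.T+t
    P[d==0]=np.nan
    return p,P,(k,Rw,t)
def plane(pix,z,K):
    k,Rw,t=K; pix=np.atleast_2d(pix).astype(float)
    r=np.c_[(pix[:,0]-k["cx"])/k["fx"],(pix[:,1]-k["cy"])/k["fy"],np.ones(len(pix))]@Rw.T
    return t+r*((z-t[2])/r[:,2])[:,None]
def fitline(Q): # centre, dir (pointing +y), extents
    m=np.median(Q,0); w=np.linalg.svd(Q-m,full_matrices=False)[2][0]; w=w*np.sign(w[1]); s=(Q-m)@w
    return m,w,np.percentile(s,[0.5,99.5])
E
python3 - <<'E'
from h import *
p,P,K=cloud("top")
g=p.max(2).astype(int)
m=np.zeros(g.shape,bool); m[236:258,250:364]=True; m&=g>110
v,u=np.nonzero(m)
Q=plane(np.c_[u,v],8,K)[:,:2]
c,w,e=fitline(Q); print("spindle mid",c+w*e.mean(),"len",e[1]-e[0],"ang from +y (toward +x)",np.arctan2(w[0],w[1]), "ends",c+w*e[1],c+w*e[0])
print("spindle z depth",np.nanmedian(P[m][:,2]))
m=np.zeros(g.shape,bool); m[165:222,280:395]=True
z=P[...,2]
for lo,hi,n in [(2,12,"plate"),(12,100,"tall"),(70,100,"head")]:
    mm=m&(z>lo)&(z<hi); Q=P[mm][:,:2].astype(np.float32)
    print(n,mm.sum(),np.nanmedian(z[mm]),cv2.minAreaRect(Q),Q.mean(0))
big=cv2.resize(p[140:280,230:410],None,fx=4,fy=4,interpolation=cv2.INTER_CUBIC); cv2.imwrite("pics/c1.png",big[:,:,::-1])
r=(P[...,0]<700)&(P[...,1]<-300); print("box max z near",np.nanpercentile(z[r],[50,90,99]))
E
```

```text
spindle mid [481.88851254  55.88487077] len 258.11490398644605 ang from +y (toward +x) -0.09618640456836271 ends [469.49407276 184.34577446] [494.28295232 -72.57603292]
spindle z depth 9.2048414800322
plate 3107 5.340967158735566 ((618.8726806640625, -19.417648315429688), (142.63853454589844, 288.9531555175781), 0.8054531216621399) [620.0662  -33.22044]
tall 807 38.36476840612204 ((619.4132690429688, -18.495559692382812), (64.5439682006836, 230.3719024658203), 12.17556095123291) [610.0159    20.991917]
head 155 82.24354537731563 ((601.9732055664062, 61.50605773925781), (30.781450271606445, 30.647998809814453), 0.7273975610733032) [601.7938    61.225857]
box max z near [  2.23882428 210.12538684 213.47647073]
```

```bash
python3 -m crank '[[[0.018,0.023,0.006,0,0,0.06,1],[0.018,0.023,0.006,0,0,0.06,1],[0.018,0.023,0.006,0,0,0.06,1],[0.018,0.023,0.006,0,0,0.06,1],[0.018,0.023,0.006,0,0,0.06,1],[0.018,0.023,0.006,0,0,0.06,1],[0.018,0.023,0.006,0,0,0.06,1],[0.018,0.023,0.006,0,0,0.06,1],[0.018,0.023,0.006,0,0,0.06,1],[0.018,0.023,0.006,0,0,0.06,1],[0.018,0.023,0.006,0,0,0.06,1],[0.018,0.023,0.006,0,0,0.06,1]]]' 30
python3 -m crank '[[[0.009,0.034,0,0,0,0.057,1],[0.009,0.034,0,0,0,0.057,1],[0.009,0.034,0,0,0,0.057,1],[0.009,0.034,0,0,0,0.057,1],[0.009,0.034,0,0,0,0.057,1],[0.009,0.034,0,0,0,0.057,1],[0.009,0.034,0,0,0,0.057,1],[0.009,0.034,0,0,0,0.057,1],[0.009,0.034,0,0,0,0.057,1],[0.009,0.034,0,0,0,0.057,1],[0.009,0.034,0,0,0,0.057,1],[0,0,0,0,0,0,1]]]'
python3 - <<'E'
from h import *
s=robot.observe(); print(s['t'],s['tool_pos'],R.from_quat(s['tcp_rot']).as_matrix().round(3),s['ft_force'],s['ft_torque'],s['effort'][6],s['joint_positions'])
print(cams.get_calibration("wrist"))
p,P,K=cloud("wrist"); cv2.imwrite("pics/w1.png",p[:,:,::-1])
np.savez("w1.npz",p=p,P=P,Rw=K[1],t=K[2])
E
```

```text
t: 2.05
tool_pos: [384.9, -350.6, 291.2]
tcp_rot: [0.957, -0.289, 0.0, 0.0]
ft_force: [1.0, 0.1, 0.5]
width: 93.2
t: 3.05
tool_pos: [484.0, 31.0, 291.5]
tcp_rot: [1.0, 0.026, 0.001, -0.003]
ft_force: [0.4, -0.0, 0.1]
width: 93.1
3.05 [484.04548044  30.96804848 291.45735824] [[ 0.999  0.052  0.003]
 [ 0.052 -0.999  0.006]
 [ 0.003 -0.006 -1.   ]] [ 0.38893414 -0.03469334  0.0537887 ] [ 0.04065156 -0.07597907 -0.06076332] -0.15444644261151552 [ 0.30735762  0.32519633 -0.55995153  1.76013603  0.18483742  1.10611425
 -0.25939781]
{'fx': 309.8736719109331, 'fy': 309.8736719109331, 'cx': 315.06664020712446, 'cy': 196.47743982889358, 'T_tool_cam': array([[ 9.99999545e-01,  1.23493848e-04, -9.45532187e-04,
        -1.17228079e-02],
       [ 1.61525674e-04,  9.55311344e-01,  2.95601439e-01,
        -8.22181244e+01],
       [ 9.39782583e-04, -2.95601457e-01,  9.55310889e-01,
        -1.66025207e+02],
       [ 0.00000000e+00,  0.00000000e+00,  0.00000000e+00,
         1.00000000e+00]])}
```

View pics/w1.png

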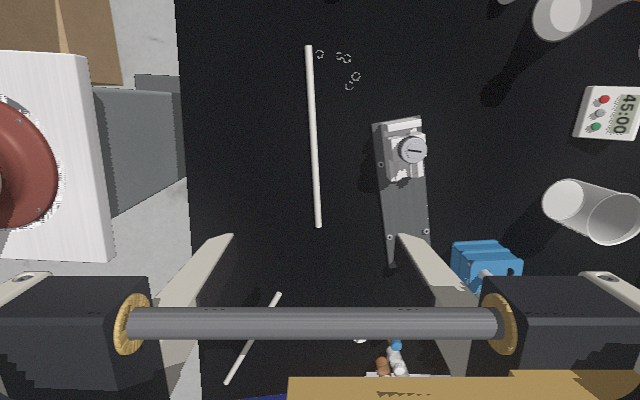

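The wrist view shows the spindle from px (308,45) to (319,227) and the screw head at (412,150). The fixture's rest is hidden by a finger.

Run:
```python
from h import *
f=np.load("w1.npz"); p,P=f['p'],f['P']; K=(cams.get_calibration("wrist"),f['Rw'],f['t'])
g=p.max(2).astype(int); m=np.zeros(g.shape,bool); m[40:232,300:325]=True; m&=(g>130)
m[50:95,316:]=False
v,u=np.nonzero(m); Q=plane(np.c_[u,v],7,K)[:,:2]; c,w,e=fitline(Q)
print("spindle mid",c+w*e.mean(),"len",e[1]-e[0],"a",-np.arctan2(w[0],w[1]), np.nanmedian(P[m][:,2]))
z=P[...,2]; m=np.zeros(g.shape,bool); m[100:270,365:440]=True
for lo,hi in [(2,10),(30,100),(70,100),(40,65)]:
    mm=m&(z>lo)&(z<hi); Q=P[mm][:,:2].astype(np.float32); r=cv2.minAreaRect(Q); print(lo,mm.sum(),np.median(z[mm]),r)
```

```text
spindle mid [481.3793281   55.81944889] len 257.54778161786936 a 0.10857777827820277 8.65760851352718
2 3599 5.782951824406098 ((617.2567749023438, -8.801620483398438), (108.66783142089844, 262.9871520996094), 3.0693230628967285)
30 1790 54.43917667233771 ((604.8711547851562, 55.9403190612793), (46.20438003540039, 80.27336883544922), 13.217921257019043)
70 618 80.97654065965668 ((603.1024169921875, 62.72699737548828), (32.61820602416992, 33.20631790161133), 31.244413375854492)
40 642 48.704656411002304 ((601.1212768554688, 71.87570190429688), (44.49347686767578, 47.474327087402344), 13.275324821472168)
```

```bash
python3 -m crank '[[[0,0.003,-0.03,0,0,0.006,1],[0,0.003,-0.03,0,0,0.006,1],[0,0.003,-0.03,0,0,0.006,1],[0,0.003,-0.03,0,0,0.006,1],[0,0.003,-0.03,0,0,0.006,1],[0,0.003,-0.03,0,0,0.006,1],[0,0.003,-0.03,0,0,0.006,1],[0,0.003,-0.03,0,0,0.006,1],[0,0,0,0,0,0,1],[0,0,0,0,0,0,1],[0,0,0,0,0,0,1],[0,0,0,0,0,0,1]]]'
python3 - <<'E'
from h import *
s=robot.observe(); print(s['tool_pos'],R.from_quat(s['tcp_rot']).as_matrix().round(4),s['ft_force'],s['ft_torque'],s['effort'][6])
p,P,K=cloud("wrist"); cv2.imwrite("pics/w2.png",p[:,:,::-1])
np.savez("w2.npz",p=p,P=P,Rw=K[1],t=K[2])
E
```

```text
t: 4.1
tool_pos: [484.8, 45.8, 52.5]
tcp_rot: [0.999, 0.042, 0.002, 0.0]
ft_force: [0.3, 0.1, 0.1]
width: 93.0
[484.76501603  45.76281688  52.47425097] [[ 9.964e-01  8.460e-02  3.800e-03]
 [ 8.460e-02 -9.964e-01  1.000e-04]
 [ 3.800e-03  2.000e-04 -1.000e+00]] [0.25991181 0.13257012 0.08292383] [-0.02872539 -0.07853336 -0.03159492] 0.004093929746886715
```

View pics/w2.png

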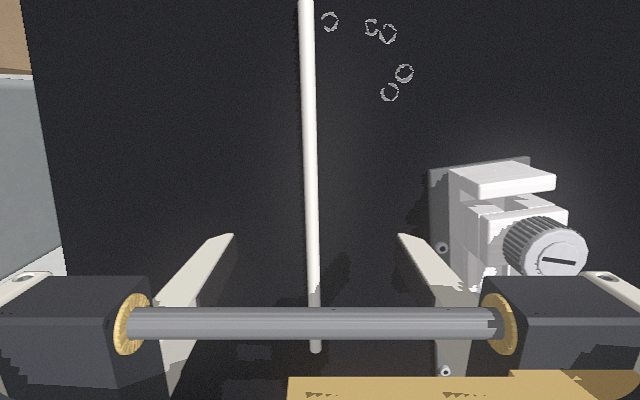

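The spindle runs centrally between the open fingers (px 305–316), so I'll descend and grasp it.

```bash
python3 -m crank '[[[-0.001,0.003,-0.015,0,0,0.005,1],[-0.001,0.003,-0.015,0,0,0.005,1],[-0.001,0.003,-0.01,0,0,0.005,1],[0,0.001,-0.005,0,0,0.003,1],[0,0,-0.003,0,0,0,1],[0,0,0,0,0,0,1],[0,0,0,0,0,0,1],[0,0,0,0,0,0,1]]]'
python3 - <<'E'
from h import *
for i in range(3):
    s=robot.observe(); print(s['tool_pos'],R.from_quat(s['tcp_rot']).as_matrix()[0].round(4),s['ft_force']); cams.grab_frame("top")
E
```

```text
t: 4.82
tool_pos: [480.9, 56.0, 3.4]
tcp_rot: [0.999, 0.052, 0.001, -0.0]
ft_force: [0.1, -0.1, 0.3]
width: 93.2
[480.91982566  55.9714515    3.37767409] [0.9947 0.1033 0.0015] [ 0.08837357 -0.08679835  0.30117825]
[480.83851232  55.98105947   3.28537967] [0.9947 0.1032 0.0014] [ 0.78052471 -0.20941388 -0.3984899 ]
[480.69442543  55.99835125   3.17294151] [0.9946 0.1033 0.0011] [0.62454984 0.16693144 0.33201635]
```

```bash
python3 -m crank '[[[0,0,-0.002,0,0,0,1],[0,0,0,0,0,0,0],[0,0,0,0,0,0,-1],[0,0,0,0,0,0,-1],[0,0,0,0,0,0,-1],[0,0,0,0,0,0,-1],[0,0,0,0,0,0,-1],[0,0,0,0,0,0,-1],[0,0,0,0,0,0,-1],[0,0,0,0,0,0,-1],[0,0,0,0,0,0,-1],[0,0,0,0,0,0,-1]]]' 35
python3 -m crank '[[[0,0,0,0,0,0,-1],[0,0,0.005,0,0,0,-1],[0,0,0.015,0,0,0,-1],[0,0,0.02,0,0,0,-1],[0,0,0.02,0,0,0,-1],[0,0,0.02,0,0,0,-1],[0,0,0,0,0,0,-1],[0,0,0,0,0,0,-1]]]'
```

```text
t: 5.97
tool_pos: [480.3, 56.2, 0.6]
tcp_rot: [0.999, 0.052, -0.0, -0.0]
ft_force: [0.3, 0.9, 0.4]
width: 24.0
t: 6.63
tool_pos: [480.7, 56.0, 81.2]
tcp_rot: [0.999, 0.052, 0.001, -0.0]
ft_force: [-1.1, -0.6, -2.5]
width: 8.6
```

Run:
```python
from h import *
s=robot.observe(); print(s['width'],s['ft_force'],s['ft_torque'])
p,P,K=cloud("wrist"); cv2.imwrite("pics/w3.png",p[:,:,::-1])
np.savez("w3.npz",p=p,P=P,Rw=K[1],t=K[2])
p2,P2,K2=cloud("top"); np.savez("t3.npz",p=p2,P=P2)
cv2.imwrite("pics/t3.png",cv2.resize(p2[150:290,200:420],None,fx=3,fy=3)[:,:,::-1])
# spindle seen by wrist
g=p.max(2).astype(int); m=np.zeros(g.shape,bool); m[:230,290:335]=True; m&=g>130
for a,b in [(0,40),(80,120),(180,220)]:
    mm=m.copy(); mm[:a]=False; mm[b:]=False; print(np.nanmedian(P[mm],0))
```

```text
8.615362702097753 [-1.06216862 -0.57931443 -2.54421164] [-0.03690552 -0.09208992 -0.02130565]
[468.39850552 174.06042683  84.34522897]
[472.11071855 138.37480942  84.3902126 ]
[477.57087616  85.92053321  84.35673389]
```

View pics/w3.png

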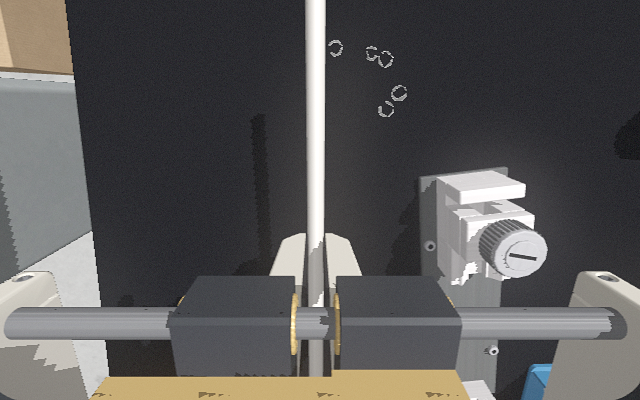

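The spindle is held level, but right at the fingertips: the fingers closed late, so the tips sit above its axis. I'll set it down and grip again lower.

```bash
python3 -m crank '[[[0,0,-0.02,0,0,0,-1],[0,0,-0.02,0,0,0,-1],[0,0,-0.02,0,0,0,-1],[0,0,-0.01,0,0,0,-1],[0,0,-0.003,0,0,0,-1],[0,0,0,0,0,0,-1],[0,0,0,0,0,0,-1]]]'
python3 -m crank '[[[0,0,0,0,0,0,-0.5],[0,0,0,0,0,0,-0.5],[0,0,0,0,0,0,-0.5],[0,0,0,0,0,0,-0.5],[0,0,-0.004,0,0,0,-0.5],[0,0,-0.0025,0,0,0,-0.5],[0,0,0,0,0,0,-0.5],[0,0,0,0,0,0,-0.5],[0,0,0,0,0,0,-0.5]]]'
```

```text
t: 7.32
tool_pos: [480.1, 56.4, 7.4]
tcp_rot: [0.999, 0.052, -0.0, -0.0]
ft_force: [-0.2, 0.1, -1.7]
width: 8.6
t: 8.07
tool_pos: [480.2, 56.2, 1.0]
tcp_rot: [0.999, 0.052, -0.0, -0.0]
ft_force: [0.3, -0.2, 0.1]
width: 23.2
```

```bash
python3 -m crank '[[[0,0,-0.001,0,0,0,-1],[0,0,0,0,0,0,-1],[0,0,0,0,0,0,-1],[0,0,0,0,0,0,-1],[0,0,0,0,0,0,-1],[0,0,0,0,0,0,-1],[0,0,0,0,0,0,-1],[0,0,0,0,0,0,-1]]]' 35
```

```text
t: 8.73
tool_pos: [480.6, 56.3, 0.3]
tcp_rot: [0.999, 0.052, 0.0, -0.0]
ft_force: [-0.0, 0.1, 4.2]
width: 9.1
```

```bash
python3 -m crank '[[[0,0,0.005,0,0,0,-1],[0,0,0.02,0,0,0,-1],[0,0,0.03,0,0,0,-1],[0,0,0.03,0,0,0,-1],[0,0,0.03,0,0,0,-1],[0,0,0.02,0,0,0,-1],[0,0,0,0,0,0,-1],[0,0,0,0,0,0,-1]]]'
python3 - <<'E'
from h import *
p,P,K=cloud("wrist")
g=p.max(2).astype(int); m=np.zeros(g.shape,bool); m[:230,290:335]=True; m&=g>130
for a,b in [(0,40),(180,220)]:
    mm=m.copy(); mm[:a]=False; mm[b:]=False; print(np.nanmedian(P[mm],0))
s=robot.observe(); print(s['tool_pos'],s['ft_force'],s['ft_torque'],s['width'])
P=np.load("t3.npz")['P']; r=(P[...,1]<-60)&(P[...,1]>-320)&(P[...,0]>560)&(P[...,0]<900)&(P[...,2]>14)&(P[...,2]<300)
Q=P[r]
for z0,z1 in [(14,40),(40,70),(70,90),(90,110),(110,300)]:
    q=Q[(Q[:,2]>=z0)&(Q[:,2]<z1)]; print(z0,len(q),np.percentile(q,[1,99],axis=0).round() if len(q) else '')
z=P[...,2]; m=np.zeros(z.shape,bool); m[165:222,280:395]=True
for lo,hi in [(12,100),(30,52),(70,100)]:
    Q=P[m&(z>lo)&(z<hi)][:,:2].astype(np.float32); print(cv2.minAreaRect(Q))
E
```

```text
t: 9.4
tool_pos: [480.1, 55.8, 135.5]
tcp_rot: [0.999, 0.052, 0.0, 0.0]
ft_force: [0.2, -0.4, -1.9]
width: 9.1
[467.75778914 172.59977166 143.68376231]
[476.55637986  87.39275532 143.74038885]
[479.22170503  55.52912057 134.43138231] [-1.01910767  0.05609185 -2.44084542] [-0.07586834 -0.07433642 -0.00777268] 8.808945666809088
14 671 [[ 580. -311.   16.]
 [ 795.  -86.   40.]]
40 1956 [[ 628. -310.   44.]
 [ 800.  -89.   70.]]
70 220 [[ 720. -290.   70.]
 [ 795.  -90.   89.]]
90 397 [[ 726. -277.   91.]
 [ 790. -104.  110.]]
110 8 [[ 738. -272.  110.]
 [ 790. -136.  112.]]
((622.1390380859375, -17.973953247070312), (63.95182800292969, 230.14511108398438), 12.901618957519531)
((620.9519653320312, -18.25262451171875), (46.277374267578125, 230.09323120117188), 12.999119758605957)
((602.046875, 61.49091339111328), (30.273136138916016, 30.869932174682617), 4.1116623878479)
```

The regrasp is solid, with the spindle axis about 4 mm above the tips and level. The rack's tubes (z about 110, x>720) would be close to the gripper body at the fixture. So I'll tilt the gripper about 0.25 rad about the spindle axis, towards the robot.

```bash
python3 -m crank '[[[0.0195,-0.0178,0,0,0,0.0153,-1],[0.0195,-0.0178,0,0,0,0.0153,-1],[0.0195,-0.0178,0,0,0,0.0153,-1],[0.0195,-0.0178,0,0,0,0.0153,-1],[0.0195,-0.0178,0,0,0,0.0153,-1],[0.0195,-0.0178,0,0,0,0.0153,-1],[0.0195,-0.0178,0,0,0,0.0153,-1],[0.0195,-0.0178,0,0,0,0.0153,-1],[0,0,0,0.014,-0.061,0,-1],[0,0,0,0.014,-0.061,0,-1],[0,0,0,0.014,-0.061,0,-1],[0,0,0,0.014,-0.061,0,-1]]]' 50
python3 -m crank '[[[0,0,0,0,0,0,-1],[0,0,0,0,0,0,-1],[0,0,0,0,0,0,-1],[0,0,0,0,0,0,-1]]]'
python3 - <<'E'
from h import *
s=robot.observe(); print(s['tool_pos'],R.from_quat(s['tcp_rot']).as_matrix().round(3),s['ft_force'],s['width'],s['joint_positions'].round(2))
p,P,K=cloud("wrist"); cv2.imwrite("pics/w4.png",p[:,:,::-1])
np.savez("w4.npz",p=p,P=P,Rw=K[1],t=K[2])
E
```

```text
t: 10.45
tool_pos: [634.4, -86.2, 132.0]
tcp_rot: [0.986, 0.112, 0.123, -0.015]
ft_force: [0.9, 0.8, -1.9]
width: 8.9
t: 10.78
tool_pos: [636.9, -85.6, 134.7]
tcp_rot: [0.986, 0.112, 0.124, -0.014]
ft_force: [0.0, -0.2, -1.1]
width: 8.5
[636.9438919  -85.57920571 134.71568104] [[ 0.944  0.225  0.241]
 [ 0.218 -0.974  0.056]
 [ 0.247 -0.    -0.969]] [ 4.25055148e-04 -1.99707526e-01 -1.07564319e+00] 8.54620805101008 [ 0.48  0.65 -0.54  1.76  0.45  0.6  -0.04]
```

View pics/w4.png

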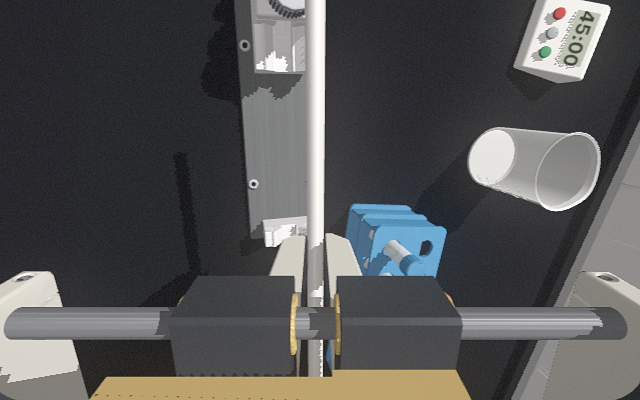

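Run:
```python
from h import *
f=np.load("w4.npz"); p,P=f['p'],f['P']; K=(cams.get_calibration("wrist"),f['Rw'],f['t'])
g=cv2.GaussianBlur(p.max(2),(3,3),0).astype(int)
pts=[]
for v in range(80,215,3):
    r=g[v,225:275]; d=np.diff(r); i=np.argmax(np.convolve(d,[1,1,1],'same')); pts.append((225+i+.5,v))
pts=np.array(pts); Q=plane(pts,6,K)[:,:2]
for _ in range(3):
    c,w,e=fitline(Q); n=np.array([w[1],-w[0]]); r=(Q-c)@n; Q=Q[abs(r-np.median(r))<2]
print("plate edge n",len(Q),"a",-np.arctan2(w[0],w[1]),"edge pt",c)
yh=np.array([-np.sin(.226),np.cos(.226)]);xh=np.array([np.cos(.226),np.sin(.226)]);o=np.array([621.1,-20.3])
print("edge in fixture (expect x=-35):",(Q-o)@xh.T)
S=P[:230,300:330].reshape(-1,3); S=S[(S[:,2]>120)&(S[:,2]<160)]; 
xy=S[:,:2]-o; A=np.polyfit(xy@yh,xy@xh,1); print("spindle line x=..y:",A,np.polyval(A,[-100,-68,60]),"ymax",(xy@yh).max(), "z top",[np.nanpercentile(S[abs(xy@yh-y)<8][:,2],90) for y in (-30,0,30) if (abs(xy@yh-y)<8).any()])
z=P[...,2]; m=np.zeros(z.shape,bool); m[200:260,255:310]=True; q=P[m&(z>30)&(z<50)][:,:2]-o
print("rest y range",np.percentile(q@yh,[2,98]),"x",np.percentile(q@xh,[2,98]))
```

```text
plate edge n 43 a 0.23044115643552832 edge pt [594.86627122 -54.03267104]
edge in fixture (expect x=-35): [-33.47674668 -33.64401413 -33.81213249 -33.3089086  -32.79976068
 -32.96811873 -33.1373478  -33.30745468 -33.47844622 -32.79127474
 -32.96193905 -33.13349856 -33.30596034 -33.47933152 -32.78255141
 -32.95558604 -33.12954107 -33.30442386 -33.48024186 -32.77358058
 -32.9490523  -33.12547069 -33.30284344 -33.48117831 -32.76435158
 -32.94233001 -33.12128252 -33.30121715 -33.482142   -32.7548531
 -32.93541088 -33.11697139 -32.38171047 -31.64115594 -32.74507315
 -32.92828615 -33.11253178 -33.29781879 -32.55010639 -32.73499903
 -32.92094651 -33.10795787 -33.29604228]
spindle line x=..y: [-0.00171023 -1.50011201] [-1.32908915 -1.38381646 -1.60272573] ymax 58.8977554049452 z top [np.float64(143.91522390466457), np.float64(143.96677221174195), np.float64(144.01582183991306)]
rest y range [-111.48300743  -96.6013444 ] x [-20.84830354  16.6045998 ]
```

```bash
python3 -m crank '[[[0.0024,0.0006,-0.015,0,0,0.003,-1],[0,0,-0.02,0,0,0,-1],[0,0,-0.02,0,0,0,-1],[0,0,-0.02,0,0,0,-1],[0,0,-0.015,0,0,0,-1],[0,0,-0.01,0,0,0,-1],[0,0,0,0,0,0,-1],[0,0,0,0,0,0,-1],[0,0,0,0,0,0,-1]]]'
python3 -m crank '[[[0,0,-0.003,0,0,0,-1],[0,0,-0.003,0,0,0,-1],[0,0,0,0,0,0,-1],[0,0,0,0,0,0,-1]]]'
python3 - <<'E'
from h import *
s=robot.observe(); print(s['tool_pos'],s['ft_force'],s['ft_torque'],s['width'])
p,P,K=cloud("wrist"); cv2.imwrite("pics/w5.png",p[:,:,::-1])
np.savez("w5.npz",p=p,P=P,Rw=K[1],t=K[2])
E
```

```text
t: 11.58
tool_pos: [639.8, -85.3, 36.2]
tcp_rot: [0.986, 0.114, 0.125, -0.014]
ft_force: [0.5, 0.4, -1.7]
width: 9.0
t: 11.92
tool_pos: [638.6, -85.8, 29.3]
tcp_rot: [0.986, 0.113, 0.124, -0.014]
ft_force: [0.4, 0.2, -2.2]
width: 8.7
[638.59731391 -85.76792309  29.2504197 ] [ 0.44087036  0.15327681 -2.17283149] [-0.08141493  0.23991614  0.03177308] 8.691923294924647
```

View pics/w5.png

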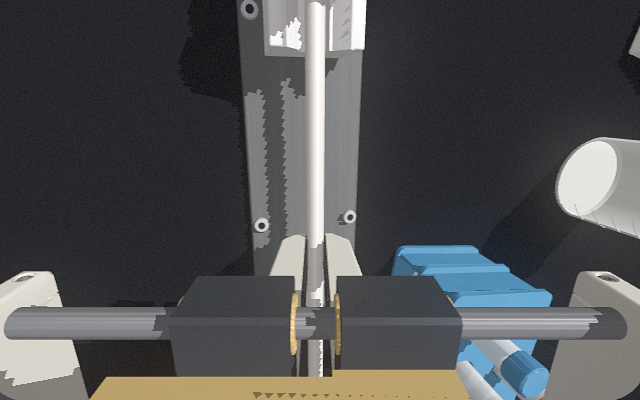

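The spindle sits centred over the channel mouth, with its end at px (316,3), short of the bridge. I'll lower it the last few mm.

```bash
python3 -m crank '[[[0,0,-0.002,0,0,0,-1],[0,0,-0.001,0,0,0,-1],[0,0,0,0,0,0,-1],[0,0,0,0,0,0,-1]]]'
python3 -m crank '[[[0,0,-0.001,0,0,0,-1],[0,0,0,0,0,0,-1],[0,0,0,0,0,0,-1]]]'
python3 - <<'E'
from h import *
s=robot.observe(); print(s['tool_pos'],s['ft_force'],s['ft_torque'])
p,P,K=cloud("wrist")
o=np.array([621.1,-20.3]);yh=np.array([-np.sin(.228),np.cos(.228)]);xh=np.array([np.cos(.228),np.sin(.228)])
S=P[5:230,303:330].reshape(-1,3); S=S[(S[:,2]>28)&(S[:,2]<45)]; xy=S[:,:2]-o
for y in (-20,0,20,40,50): 
    k=abs(xy@yh-y)<6; print(y,k.sum(),np.percentile(S[k][:,2],90) if k.any() else '',np.median(xy[k]@xh) if k.any() else '')
E
```

```text
t: 12.3
tool_pos: [638.6, -85.6, 26.0]
tcp_rot: [0.986, 0.114, 0.124, -0.014]
ft_force: [-0.6, 0.1, -1.8]
width: 9.1
t: 12.55
tool_pos: [638.8, -85.6, 25.4]
tcp_rot: [0.986, 0.114, 0.124, -0.014]
ft_force: [-0.6, 0.5, 0.8]
width: 8.4
[638.83551506 -85.61794232  25.44853184] [-0.55408023  0.5475725   0.81181413] [-0.08990102  0.24835804  0.00694409]
-20 395 34.71828233603513 0.04131506475310537
0 466 34.649037410622554 -0.12109601029236308
20 492 34.80865941120117 -0.16888251015709935
40 576 34.83731952374582 -0.33362845718419787
50 606 34.73557351431499 -0.18246765596398073
```

```bash
python3 -m crank '[[[-0.0011,0.0049,0,0,0,0,-1],[-0.0011,0.0049,0,0,0,0,-1],[-0.0011,0.0049,0,0,0,0,-1],[-0.0011,0.0049,0,0,0,0,-1],[-0.0011,0.0049,0,0,0,0,-1],[-0.0011,0.0049,0,0,0,0,-1],[-0.0011,0.0049,0,0,0,0,-1],[-0.0011,0.0049,0,0,0,0,-1],[0,0,0,0,0,0,-1],[0,0,0,0,0,0,-1]]]' 20
python3 -m crank '[[[-0.0002,0.001,0,0,0,0,-1],[-0.0002,0.001,0,0,0,0,-1],[0,0,0,0,0,0,-1]]]'
```

```text
t: 13.43
tool_pos: [629.8, -44.4, 25.4]
tcp_rot: [0.986, 0.114, 0.124, -0.015]
ft_force: [-0.7, 0.8, 3.1]
width: 9.1
t: 13.68
tool_pos: [629.8, -44.4, 25.4]
tcp_rot: [0.986, 0.114, 0.124, -0.014]
ft_force: [-0.8, 0.1, 3.4]
width: 9.3
```

```bash
python3 -m crank '[[[-0.0003,0.0015,0,0,0,0,-1],[-0.0003,0.0015,0,0,0,0,-1],[0,0,0,0,0,0,-1]]]'
python3 -m crank '[[[-0.0003,0.0015,0,0,0,0,-1],[0,0,0,0,0,0,-1]]]'
python3 -m crank '[[[-0.0003,0.0015,0,0,0,0,-1],[0,0,0,0,0,0,-1]]]'
python3 -m crank '[[[-0.0003,0.0015,0,0,0,0,-1],[0,0,0,0,0,0,-1]]]'
```

```text
t: 13.93
tool_pos: [629.4, -42.8, 25.4]
tcp_rot: [0.986, 0.113, 0.124, -0.013]
ft_force: [1.7, -3.1, 4.9]
width: 9.2
t: 14.1
tool_pos: [628.9, -40.7, 25.4]
tcp_rot: [0.986, 0.113, 0.124, -0.014]
ft_force: [0.1, -4.1, 5.0]
width: 9.0
t: 14.27
tool_pos: [628.8, -40.2, 25.4]
tcp_rot: [0.986, 0.113, 0.124, -0.013]
ft_force: [1.2, -5.7, 4.0]
width: 9.4
t: 14.43
tool_pos: [628.8, -40.2, 25.4]
tcp_rot: [0.986, 0.112, 0.124, -0.012]
ft_force: [1.1, -6.9, 4.5]
width: 9.3
```

```bash
python3 -m crank '[[[-0.0005,0.002,0,0,0,0,-1],[0,0,0,0,0,0,-1],[0,0,0,0,0,0,-1]]]'
python3 - <<'E'
from h import *
p,P,K=cloud("wrist"); cv2.imwrite("pics/w6.png",p[:,:,::-1])
p,P,K=cloud("scene"); np.savez("s6.npz",p=p,P=P); cv2.imwrite("pics/s6.png",cv2.resize(p[160:280,220:400],None,fx=4,fy=4,interpolation=cv2.INTER_CUBIC)[:,:,::-1])
E
```

```text
t: 14.68
tool_pos: [628.8, -40.2, 25.4]
tcp_rot: [0.986, 0.111, 0.125, -0.011]
ft_force: [3.1, -9.4, 3.8]
width: 9.2
```

View pics/s6.png

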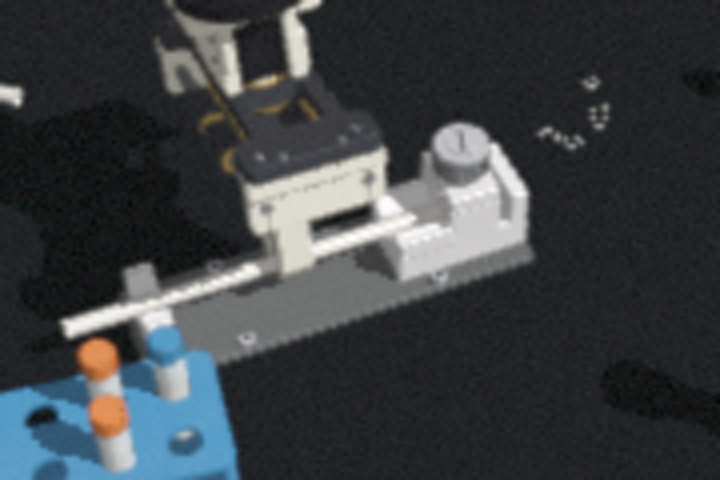

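The spindle lies in both grooves, under the bridge and against the stop (TCP stalled, 9 N along the axis). I'll release it and lift.

```bash
python3 -m crank '[[[0,0,0,0,0,0,-0.4],[0,0,0,0,0,0,-0.4],[0,0,0,0,0,0,-0.4],[0,0,0,0,0,0,-0.4],[0,0,0,0,0,0,-0.4],[0,0,0,0,0,0,-0.4],[0,0,0,0,0,0,-0.4]]]'
python3 -m crank '[[[0,0,0.01,0,0,0,-0.4],[0,0,0.02,0,0,0,-0.4],[0,0,0.03,0,0,0,-0.4],[0,0,0.03,0,0,0,0],[0,0,0.03,0,0,0,0.4],[-0.01,0.02,0.02,-0.014,0.061,0,0.4],[-0.01,0.03,0,-0.014,0.061,0,0.4],[0,0.03,0,-0.014,0.061,0,0.4],[0,0,0,-0.014,0.061,0,0.4],[0,0,0,0,0,0,0.4],[0,0,0,0,0,0,0.4],[0,0,0,0,0,0,0.4]]]'
python3 - <<'E'
from h import *
s=robot.observe(); print(s['tool_pos'],R.from_quat(s['tcp_rot']).as_matrix().round(3),s['ft_force'],s['ft_torque'],s['effort'][6],s['width'],s['joint_positions'].round(2))
p,P,K=cloud("wrist"); cv2.imwrite("pics/w7.png",p[:,:,::-1]); np.savez("w7.npz",p=p,P=P,Rw=K[1],t=K[2])
z=P[...,2]; q=P[(z>72)&(z<90)&(np.hypot(P[...,0]-603,P[...,1]-62)<30)][:,:2].astype(np.float32); print("head",len(q),cv2.minEnclosingCircle(q),q.mean(0))
E
```

```text
t: 15.37
tool_pos: [627.1, -34.3, 24.9]
tcp_rot: [0.986, 0.114, 0.124, -0.015]
ft_force: [-0.6, -0.2, 0.1]
width: 28.1
t: 16.37
tool_pos: [606.9, 43.3, 164.9]
tcp_rot: [0.994, 0.113, -0.0, 0.0]
ft_force: [0.0, -0.4, 0.1]
width: 65.1
[606.93133773  43.25558555 164.93126501] [[ 0.974  0.225 -0.   ]
 [ 0.225 -0.974 -0.001]
 [-0.001  0.    -1.   ]] [ 0.04533578 -0.39175726  0.1450876 ] [-0.06640155 -0.09467804  0.03211953] 0.0004911184623779263 65.13692493602693 [ 0.2   0.65 -0.52  1.61  0.37  0.98 -0.21]
head 1209 ((603.5939331054688, 62.97270202636719), 16.70044708251953) [603.1615   64.29639]
```

View pics/w7.png

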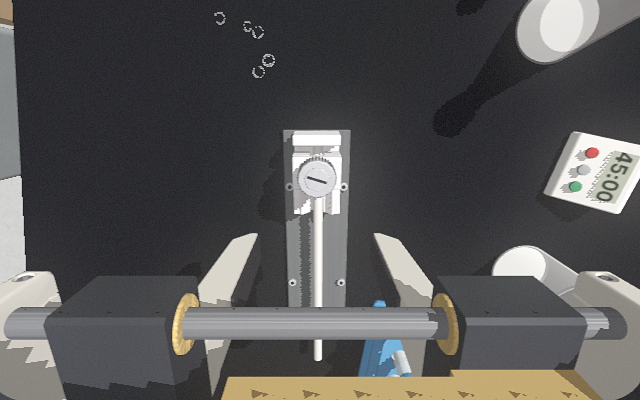

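The wrist view shows the spindle running under the thumbscrew, with its trailing end at px (318,360). The head is at (317,180), with its slot line visible. I'll turn the tool CCW above the head for a long clockwise stroke, and check where the spindle sits.

```bash
python3 -m crank '[[[-0.0003,0.0017,0,0,0,0.12,0.4],[-0.0003,0.0017,0,0,0,0.12,0.4],[-0.0003,0.0017,0,0,0,0.12,0.4],[-0.0003,0.0017,0,0,0,0.12,0.4],[-0.0003,0.0017,0,0,0,0.12,0.4],[-0.0003,0.0017,0,0,0,0.12,0.4],[-0.0003,0.0017,0,0,0,0.12,0.4],[-0.0003,0.0017,0,0,0,0.12,0.4],[-0.0003,0.0017,0,0,0,0.12,0.4],[-0.0003,0.0017,0,0,0,0.12,0.4],[-0.0003,0.0017,0,0,0,0.12,0.4],[-0.0003,0.0017,0,0,0,0.12,0.4]]]'
python3 - <<'E'
from h import *
f=np.load("w7.npz"); p,P=f['p'],f['P']; K=(cams.get_calibration("wrist"),f['Rw'],f['t'])
a=.228;yh=np.array([-np.sin(a),np.cos(a)]);xh=np.array([np.cos(a),np.sin(a)]); h=np.array([603.4,63.3])
g=p.max(2).astype(int)[210:266,305:330]
v,u=np.nonzero(g>190); Q=plane(np.c_[u+305,v+210],31,K)[:,:2]-h
print("spindle x in fixture vs y",np.polyfit(Q@yh+84,Q@xh,1)); print("trail end y (expect -153)",(plane([318,361],29,K)[0,:2]-h)@yh+84)
s=robot.observe(); print(s['tool_pos'],s['joint_positions'].round(2),s['effort'][6],s['ft_torque'],R.from_quat(s['tcp_rot']).as_matrix()[:,0])
p,P,K=cloud("top"); g=p.max(2).astype(int)
m=np.zeros(g.shape,bool); m[160:215,375:420]=True
cv2.imwrite("pics/t7.png",cv2.resize(p[140:240,270:420],None,fx=5,fy=5,interpolation=cv2.INTER_CUBIC)[:,:,::-1])
k=m&(g>130); v,u=np.nonzero(k); Q=plane(np.c_[u,v],31,K)[:,:2]-h; print("top: y min",np.percentile(Q@yh+84,[1,50]))
E
```

```text
t: 17.42
tool_pos: [603.3, 63.5, 165.0]
tcp_rot: [0.67, 0.742, -0.001, 0.0]
ft_force: [0.4, 0.2, -0.3]
width: 64.9
spindle x in fixture vs y [-0.02199625  1.97836768]
trail end y (expect -153) -157.79789781877366
[603.29926414  63.50469898 165.01380414] [ 0.36  0.75 -0.9   1.61  0.64  1.1   0.97] -0.7801721803843975 [ 0.10586712 -0.16013838 -0.01849038] [-0.10213084  0.99476985 -0.00149742]
top: y min [-152.98046776 -109.09879396]
```

```bash
python3 -m crank '[[[0,0,-0.02,0,0,0,0.2],[0,0,-0.025,0,0,0,0.1],[0,0,-0.025,0,0,0,0.1],[0,0,-0.02,0,0,0,0.1],[0,0,-0.01,0,0,0,0.1],[0,0,-0.002,0,0,0,0.1],[0,0,0,0,0,0,0.1],[0,0,0,0,0,0,0.1],[0,0,0,0,0,0,0.1]]]' 40
python3 - <<'E'
from h import *
s=robot.observe(); print(s['tool_pos'],s['ft_force'],s['ft_torque'],s['effort'][6])
p,P,K=cloud("wrist"); cv2.imwrite("pics/w8.png",p[:,:,::-1])
E
```

```text
t: 18.22
tool_pos: [604.8, 65.8, 64.7]
tcp_rot: [0.672, 0.741, 0.001, 0.001]
ft_force: [-0.2, 0.2, 0.9]
width: 51.4
[604.80625864  65.84709076  64.73203292] [-0.18203496  0.23794625  0.9144437 ] [ 0.08983818 -0.16887764  0.02286201] -0.0013098575800540857
```

View pics/w8.png

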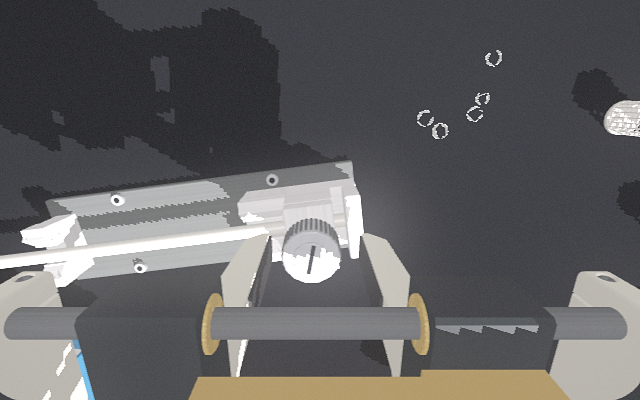

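The head at px (311,255) is centred between the fingers, so I'll close.

```bash
python3 -m crank '[[[-0.001,-0.001,-0.001,0,0,0,0],[0,0,0,0,0,0,-0.2],[0,0,0,0,0,0,-1],[0,0,0,0,0,0,-1],[0,0,0,0,0,0,-1],[0,0,0,0,0,0,-1],[0,0,0,0,0,0,-1],[0,0,0,0,0,0,-1]]]' 45
python3 - <<'E'
from h import *
for i in range(4):
    s=robot.observe(); print(s['tool_pos'],s['ft_force'].round(2),s['ft_torque'].round(3),s['effort'][6].round(3),s['width'],s['joint_positions'][6]); cams.grab_frame("top")
E
```

```text
t: 18.93
tool_pos: [603.0, 63.3, 62.2]
tcp_rot: [0.672, 0.741, -0.001, 0.0]
ft_force: [0.1, -3.4, 3.5]
width: 31.3
[602.97481444  63.32288585  62.24968925] [ 0.15 -3.42  3.52] [-0.757 -0.028  0.002] -0.037 31.276329551287972 0.8633839235566837
[603.0278751   63.36667272  62.29441004] [-0.2  -4.18  3.38] [-0.844 -0.082  0.031] -0.037 31.16223209735248 0.8633727561237178
[603.01373075  63.37296838  62.27317117] [-0.09 -3.94  3.72] [-0.889 -0.123 -0.001] -0.036 31.02565583403849 0.86339231908397
[603.04327576  63.33077223  62.31192538] [-0.76 -4.26  3.81] [-0.981 -0.037  0.06 ] -0.035 31.28990661667172 0.8633954527199836
```

```bash
cat > q.py <<'E'
from h import *
s=robot.observe(); m=R.from_quat(s['tcp_rot']).as_matrix(); print("   yaw %.3f eff7 %.4f tz %.3f F %s j7 %.2f w %.1f"%(np.arctan2(m[1,0],m[0,0]),s['effort'][6],s['ft_torque'][2],s['ft_force'].round(1),s['joint_positions'][6],s['width']))
E
python3 q.py
python3 -m crank '[[[0,0,0,0,0,-0.05,-1],[0,0,0,0,0,-0.05,-1],[0,0,0,0,0,-0.05,-1],[0,0,0,0,0,-0.05,-1]]]' >/dev/null; python3 q.py
python3 -m crank '[[[0,0,0,0,0,-0.05,-1],[0,0,0,0,0,-0.05,-1],[0,0,0,0,0,-0.05,-1],[0,0,0,0,0,-0.05,-1]]]'>/dev/null; python3 q.py
python3 -m crank '[[[0,0,0,0,0,-0.05,-1],[0,0,0,0,0,-0.05,-1],[0,0,0,0,0,-0.05,-1],[0,0,0,0,0,-0.05,-1]]]'>/dev/null; python3 q.py
python3 -m crank '[[[0,0,0,0,0,-0.05,-1],[0,0,0,0,0,-0.05,-1],[0,0,0,0,0,-0.05,-1],[0,0,0,0,0,-0.05,-1]]]'>/dev/null; python3 q.py
```

```text
yaw 1.669 eff7 -0.0337 tz 0.081 F [ 0.2 -5.5  4.8] j7 0.86 w 31.3
   yaw 1.467 eff7 0.1611 tz 0.137 F [-0.4 -5.2  4. ] j7 0.69 w 31.5
   yaw 1.267 eff7 0.1570 tz 0.205 F [-0.1 -5.1  4.3] j7 0.53 w 31.8
   yaw 1.067 eff7 0.1530 tz 0.199 F [ 0.6 -4.6  5.1] j7 0.37 w 31.1
   yaw 0.867 eff7 0.1490 tz 0.240 F [ 0.  -3.7  4.5] j7 0.20 w 31.0
```

```bash
for i in 1; do 
python3 -m crank '[[[0,0,0,0,0,-0.05,-1],[0,0,0,0,0,-0.05,-1],[0,0,0,0,0,-0.05,-1],[0,0,0,0,0,-0.05,-1]]]'>/dev/null; python3 q.py
python3 -m crank '[[[0,0,0,0,0,-0.05,-1],[0,0,0,0,0,-0.05,-1],[0,0,0,0,0,-0.05,-1],[0,0,0,0,0,-0.05,-1]]]'>/dev/null; python3 q.py; done
```

```text
yaw 0.667 eff7 0.1451 tz 0.198 F [ 0.6 -3.4  4.3] j7 0.04 w 31.0
   yaw 0.467 eff7 0.1413 tz 0.203 F [ 1.  -3.4  4.1] j7 -0.11 w 31.0
```

```bash
python3 -m crank '[[[0,0,0,0,0,-0.05,-1],[0,0,0,0,0,-0.05,-1],[0,0,0,0,0,-0.05,-1],[0,0,0,0,0,-0.05,-1]]]'>/dev/null; python3 q.py
python3 -m crank '[[[0,0,0,0,0,-0.05,-1],[0,0,0,0,0,-0.05,-1],[0,0,0,0,0,-0.05,-1],[0,0,0,0,0,-0.05,-1]]]'>/dev/null; python3 q.py
```

```text
yaw 0.267 eff7 0.1326 tz 0.210 F [ 1.  -4.6  4.2] j7 -0.27 w 31.2
   yaw 0.068 eff7 0.0993 tz 0.212 F [ 0.1 -4.5  3.3] j7 -0.43 w 31.1
```

```bash
python3 - <<'E'
from h import *
p,P,K=cloud("wrist"); cv2.imwrite("pics/w9.png",p[:,:,::-1])
w8=cv2.imread("pics/w8.png")
a=w8[195:305,240:390]; b=p[195:305,240:390,::-1]
cv2.imwrite("pics/cmp.png",np.hstack([cv2.resize(x,None,fx=2.6,fy=2.6,interpolation=cv2.INTER_CUBIC) for x in (a,b)]))
for i in range(3):
    s=robot.observe(); print(s['effort'].round(3),s['ft_torque'].round(3),s['qvel'][6]); cams.grab_frame("top")
E
python3 q.py
```

```text
[ -2.417 -43.686  -6.376 -11.008  -0.859  -0.542  -0.131] [-0.964 -0.03   0.087] 0.08661362397700292
[ -2.706 -43.633  -6.572 -10.845  -0.845  -0.548  -0.075] [-1.047 -0.215 -0.082] 0.026316466233017935
[ -2.851 -43.554  -6.696 -10.753  -0.838  -0.529   0.058] [-1.014 -0.168 -0.039] 0.0017216042404758244
   yaw 0.069 eff7 0.0724 tz -0.097 F [ 1.3 -4.8  3.8] j7 -0.42 w 31.2
```

View pics/cmp.png

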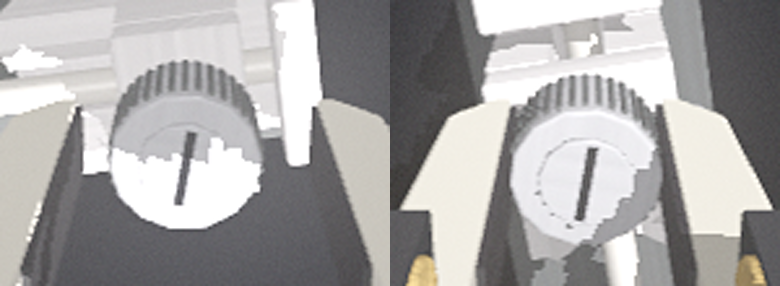

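No slip: the slot (dark line) keeps its angle relative to the fingers. I'll continue in smaller steps, reading while the tool moves.

```bash
python3 -m crank '[[[0,0,0,0,0,-0.05,-1],[0,0,0,0,0,-0.05,-1]]]'>/dev/null; python3 q.py
python3 -m crank '[[[0,0,0,0,0,-0.05,-1],[0,0,0,0,0,-0.05,-1]]]'>/dev/null; python3 q.py
python3 -m crank '[[[0,0,0,0,0,-0.05,-1]]]'>/dev/null; python3 q.py
```

```text
yaw -0.031 eff7 0.0999 tz 0.207 F [ 1.  -4.4  3.3] j7 -0.50 w 31.5
   yaw -0.131 eff7 0.0666 tz 0.265 F [ 2.1 -4.4  3. ] j7 -0.58 w 31.1
   yaw -0.181 eff7 0.0584 tz 0.280 F [ 0.3 -4.6  3.5] j7 -0.62 w 31.1
```

Measured against the free-turning baseline, both gauges show the load rising from yaw ≈ 0.29. tz went from 0.20 to 0.28, and joint-7 effort shifted 0.07 at about 0.15 N m/rad. At yaw −0.18 the screw is about 0.47 rad past touch, so I'll stop here and let go.

```bash
python3 -m crank '[[[0,0,0,0,0,0,-1],[0,0,0,0,0,0,-1],[0,0,0,0,0,0,-1],[0,0,0,0,0,0,-1]]]'>/dev/null; python3 q.py
python3 -m crank '[[[0,0,0,0,0,0,0.1],[0,0,0,0,0,0,0.1],[0,0,0,0,0,0,0.1],[0,0,0,0,0,0,0.1],[0,0,0,0,0,0,0.1],[0,0,0,0,0,0,0.1],[0,0,0,0,0,0,0.1]]]'; python3 q.py
python3 - <<'E'
from h import *
p,P,K=cloud("wrist"); cv2.imwrite("pics/w10.png",p[:,:,::-1])
for n,img in (("w9",cv2.imread("pics/w9.png")),("w10",p[:,:,::-1])):
    g=img[:,:,1][235:285,285:345].astype(np.uint8)
    # dark slot on bright face
    m=(g<90).astype(np.uint8); k,l,st,ce=cv2.connectedComponentsWithStats(m)
    for i in range(1,k):
        if 15<st[i,4]<200:
            v,u=np.nonzero(l==i); print(n,st[i],cv2.minAreaRect(np.c_[u,v].astype(np.float32)))
E
```

```text
yaw -0.180 eff7 0.0022 tz -0.001 F [ 0.8 -4.7  3.5] j7 -0.62 w 30.9
t: 23.33
tool_pos: [602.7, 64.9, 62.0]
tcp_rot: [0.996, -0.09, -0.0, -0.001]
ft_force: [-0.3, 0.2, -0.1]
width: 50.9
   yaw -0.180 eff7 0.0007 tz -0.017 F [-0.3  0.2 -0.1] j7 -0.62 w 50.9
w10 [29 19  7 27 66] ((31.911998748779297, 31.9840030670166), (2.504396438598633, 26.653934478759766), 10.304845809936523)
w10 [  0  27  13  23 124] ((1.3757963180541992, 40.52228927612305), (25.0599308013916, 10.534747123718262), 61.38954162597656)
```

The slot still sits about 10° off in the gripper frame, as before, so the screw followed and stayed put. I'll lift clear and check.

```bash
python3 -m crank '[[[0,0,0.01,0,0,0,0.1],[0,0,0.02,0,0,0,0.1],[0,0,0.03,0,0,0,0.1],[0,0,0.03,0,0,0,0.1],[0,0,0.03,0,0,0,0.1],[-0.02,0,0.03,0,0,0,0.1],[-0.03,0,0.02,0,0,0,0.1],[-0.03,0,0,0,0,0,0.1],[-0.03,0.02,0,0,0,0,0.1],[0,0,0,0,0,0,0.1],[0,0,0,0,0,0,0.1],[0,0,0,0,0,0,0.1]]]'
python3 - <<'E'
from h import *
a=.228;yh=np.array([-np.sin(a),np.cos(a)]);xh=np.array([np.cos(a),np.sin(a)]); h=np.array([602.3,61.6])
p,P,K=cloud("top"); g=p.max(2).astype(int)
for l in ["spindle","spindle_short","basket_a","vial","weight","dish"]:
    print(l,[(round(q['conf'],2),[round(v) for v in q['xyz']]) for q in nets.spot_in("top",l)][:2])
m=np.zeros(g.shape,bool); m[160:215,375:420]=True; v,u=np.nonzero(m&(g>130)); Q=plane(np.c_[u,v],31,K)[:,:2]-h; print("trail end y",np.percentile(Q@yh+84,1))
w,_,_=cloud("wrist"); cv2.imwrite("pics/fin.png",np.hstack([cv2.resize(p[140:290,250:420],(400,353)),cv2.resize(w,(400,353))])[:,:,::-1])
E
```

```text
t: 24.38
tool_pos: [493.5, 84.3, 233.0]
tcp_rot: [0.996, -0.09, 0.001, -0.0]
ft_force: [-0.3, -0.9, 0.6]
width: 51.2
spindle [(0.7, [637, -63, 34]), (0.28, [383, -294, 10])]
spindle_short [(0.55, [387, -295, 13])]
basket_a [(0.57, [579, 334, 33])]
vial [(0.6, [629, -250, 36])]
weight [(0.63, [714, 256, 18])]
dish [(0.57, [419, 333, 4])]
trail end y -151.5479267500637
```

View pics/fin.png

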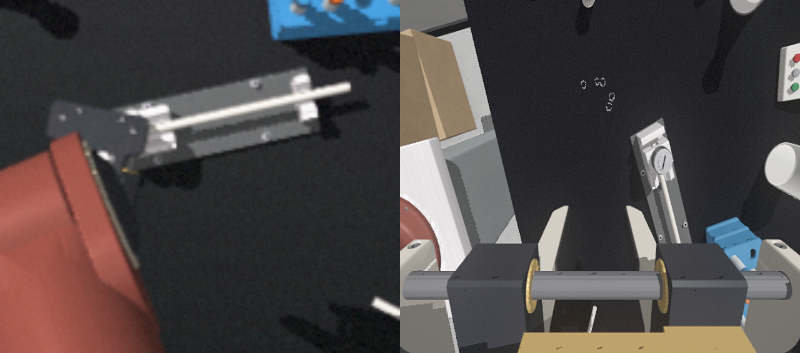

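The final picture shows the spindle in both grooves and under the screw, with the gripper clear (51 mm open, zero force). Its trailing end is at y ≈ −151.5 mm, where −153 means fully home. The bystanders that were found are unmoved, so I'm handing in.

```bash
python3 -c "
from plant import robot
print(robot.finish_job())"
```

```text
the job is handed in; nothing more can be done
None
```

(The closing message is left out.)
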